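# Turn a book on the post and load the label applicator

## Robot

A 6-joint arm with a two-finger parallel gripper is mounted at the origin on the work surface. World frame = base frame: x ahead of the robot, y to its left, z up, the work surface at z = 0. Lengths are in m, angles in rad, forces in N, time in s.
With the tool pointing down it reaches from about 0.375 to 0.9 m from the base axis. Payload 3.1 kg.
Tool frame: the origin (TCP) lies between the finger pads; the fingertips stand 22 mm ahead of it and the grasp point (between the pads) lies 3 mm ahead of it; z points along the fingers, y is the line along which they close (so a half turn about z gives the same grasp; the last joint's range is limited). The gripper opens to 87 mm and grips with 3 to 60 N. Pads are 19 mm wide; open, the fingers measure 117 mm over their backs; the gripper's body (75 mm by 190 mm) begins 51 mm behind the grasp point.
Start: joints at [-1.48, 0.527, 1.433, -0, 1.181, -0.178], TCP at [0.166, -0.603, 0.245] pointing down, gripper open.
Joint ranges: [-3.08, 3.08], [-0.75, 2.2], [0.22, 2.44], [-1.43, 4.57], [0, 2.65], [-2.85, 2.85]. Speed limits (rad/s): [2.79, 2.79, 3.14, 3.14, 3.14, 3.14].

## Interface

Orientations are given as a unit quaternion [x, y, z, w].
In Python, from rig import robot gives the robot as it stands.
- The arm moves only by the tool move_arm, never from a script. Its argument "series" is text: rows parted by semicolons, each of 6 numbers parted by spaces: the shift along the tool's x, y, z in mm, then the turn, a rotation vector about the tool's x, y, z in degrees. In form: dx dy dz ax ay az; .... A call has 1 to 8 rows; each row is the pose to reach, as a shift and turn from the pose commanded when the call began, along the tool's axes at that moment; what a row does not reach only later rows make up. A row lasts 1/12 s, in which the tool goes at most 41.7 mm and 7.16 degrees, less where a joint would pass 70% of its speed; a pose out of reach is approached as far as the arm can. A call with a gripper value outside its range is refused whole. "jaw" is the opening, from 0 (shut) to 1 (fully open), set as the call begins (left out, the last holds). The fingers move at their own pace and stop on an object; "newtons" is the grip in N (left out, the last holds). Time passes only in rows, so rows that repeat a pose let the fingers close. It gives the time, the measured TCP pose, the force, the opening and the grip force at its end, in the units of the state.
- robot.get_obs(): the state, without advancing time (a new reading comes with each control period).
- robot.camera(name): name is "side" or "top"; returns a dict with "img" (420x560x3 uint8, red, green, blue), "mtx" (3x3 intrinsics, pixels), "world_to_cam" (4x4, takes a point from world to camera coordinates). Camera axes: x right, y down, z forward; pixel columns grow to the right and rows downward; lengths in m; the calibration is good to about 2 mm. A picture is of the moment at which its call begins. There is no depth.
- robot.hand_in(): hands the job in; it is judged then, once.
Trained networks look in a picture, given as the dict that the camera call returned (one of the last four; its "shot" number tells which), for a name from the list of things; names that differ only in an ending like _2 or _b are one class to them, and where a whole thing is asked for, a point or a joint stands for the part that bears it (a point fixed in the world has none). Each returns a list of dicts, best first, with "p" (0 to 1); they miss things now and then, are a little off and sometimes report something else, mostly with a low value. They report only what shows in the picture. A call takes as long as a camera call.
- robot.search_frame(picture, thing): "xyz" ([x, y, z] in m, in world coordinates, good to about 4 mm: the middle of the surface that is visible of it).
- robot.tip_of(picture, thing): "xyz" ([x, y, z] in m, in world coordinates, good to about 4 mm: a listed point, or the origin of a listed thing).
The state is a dict: "time": time; "q": joint angles; "joint_velocities": joint speeds; "joint_torque": joint torques, N m; "position": TCP position; "tool_rot": TCP orientation; "ft_force": force on the tool from outside, world axes, zero at the start; "moment": the same for the moment, N m; "grip_width": finger opening in m; "grip_force": force on a finger pad.
Only numpy, scipy, OpenCV 4.12 (cv2) and the standard library are available. Lean on these libraries where they do the work, as an engineer would, in place of code of your own. Each camera call takes 0.05 s, during which the arm holds its last target. There are 200 camera calls.

## Task

The book lying crosswise on the label applicator's base plate must go in lengthwise: push it against the steel post so that it swings round on the post, anticlockwise from above, until it points along the lane. Then, leaning the tool back to clear the machine's head, slide it under the head until it is fully home against the backstop with its near end flush with the front of the head. Keep the book flat on the plate and leave the things around it where they are.

Things in the scene. Friction and masses are not known exactly. Their poses are not given: they have to be found in the camera images.
- book_center (a point): Centre (half-way up) of the loose brown hardback lying flat on the applicator's base plate: 140 mm long (its x axis), 100 mm wide (y), 28 mm thick, about 0.3 kg. It starts crosswise to the lane (within 12 degrees), 2 to 40 mm short of the post, which stands opposite its long side, left of its middle by 15 to 65 mm. Shrink-wrapped: it slides easily.
- post_mid (a point): Axis of the fixed upright steel turning post, 14 mm above the plate: 18 mm in diameter, 45 mm high. It stands 135 mm before the mouth, 60 mm left of the lane's middle, so a lengthwise book whose left long side touches it is lined up with the lane. Seen from above the book swings anticlockwise round it, its right-hand end going forward.
- station: The whole label applicator, fixed: an aluminium base plate (460 x 400 mm, 5 mm thick) that carries post, side rails, backstop and head; the plate reaches 300 mm before the mouth and 200 mm to each side. Origin on the table, below the middle of the mouth; x points along the lane into the machine (away from the robot), y left, z up.
- mouth (a point): Middle of the mouth on the plate's upper face, 5 mm above the table; axes as the applicator's. The grey head, 70 mm deep and 200 mm wide, 55 to 135 mm above the plate (a white reel on it up to 200 mm), starts in the mouth plane, so a gripper cannot stand upright there: lean it back, fingers forward and down. Behind the head the lane is open above.
- home (a point): Where the book's centre lies when fully home: on the lane's middle line, 70 mm beyond the mouth, 14 mm above the plate. The steel rails, 30 mm high and 112 mm apart inside, flared from 20 mm before the mouth, lead to a backstop 140 mm beyond the mouth: the book's far end touches it, its near end is then flush with the head's front.
- tape_roll: roll of parcel tape lying flat on the applicator's base plate, to the right of the lane: 90 mm across, 48 mm high; origin at the centre of its underside. Bystander.
- label_roll: small white roll of labels standing on the base plate, to the left of the post: 54 mm across, 55 mm high; origin at the centre of its underside. Bystander.
- stack_left: bundle of three larger books (220 x 155 mm, 72 mm high) on the table left of the applicator; origin at the centre of its underside. Bystander.
- stack_right: bundle of two larger books (200 x 140 mm, 47 mm high) on the table to the right; origin at the centre of its underside. Bystander.
- mug: white mug, 80 mm across, 95 mm high, on the table to the right; origin at the centre of its underside. Bystander.
- mailer: small closed cardboard box, 170 x 120 x 60 mm, on the table to the left; origin at the centre of its underside. Bystander.

How it is judged:
On the way, in this order (a step that is already met when the one before it is completed fails the run):
1. the book, pressed against the post, is part-way round (between 10 and 60 degrees from the lane's direction) (contact force between book and post above 0.2 N and angle between the x axis of book_center and the x axis of mouth, either way round between 0.17 and 1.05 rad), for 0.04 s.
2. the book points along the lane within 10 degrees, its middle still in front of the mouth (angle between the x axis of book_center and the x axis of mouth, either way round below 0.17 rad and x of book_center in the frame of mouth below -0.01 m), for 0.1 s.
At the end, for the whole second after the job is handed in: The book lies flat and still under the head, in line with the lane within 4 degrees and within 10 mm sideways, its far end within 5 mm of the backstop (so its near end is flush with the head's front within 5 mm) (x of book_center in the frame of home between -0.005 and 0.006 m and y of book_center in the frame of home between -0.01 and 0.01 m and z of book_center in the frame of home between -0.005 and 0.005 m and angle between the x axis of book_center and the x axis of mouth, either way round below 0.07 rad and linear speed of book below 0.01 m/s); the robot touches nothing.
It fails at once if the book is tipped more than 15 degrees (angle between book_center's own z axis and vertical above 0.26 rad).
It fails at once if a bystander is shifted by more than 20 mm (distance of any of tape_roll, label_roll, stack_left, stack_right, mug, mailer from where it was at the start of the episode above 0.02 m).
It also fails if it takes over 72 s, if anything falls off the work surface, if the arm or the gripper's body presses on something with over 40 N, if the wrist force passes 120 N, or if a joint passes its speed limit or range.

## Working session

There is one attempt and no reset: what is moved stays moved. The work goes in short steps, Python scripts to look and compute and a tool call to move; the robot and the scene stay as the last step left them, time stands still between calls to the robot, and variables do not carry over. Pictures are saved under pics/ and viewed, at most 10 in all, crops included, and the job is handed in when it is done.

Besides the shell and the picture viewer there is one more tool, called after "Call:" by a JSON object that holds its "fn" and its "kwargs". move_arm: Moves the arm, as the interface text tells. Its arguments: {"type":"object","properties":{"series":{"type":"string"},"jaw":{"type":"number"},"newtons":{"type":"number"}},"required":["series"]}

```bash
mkdir -p pics; cat > h.py <<'E'
from rig import robot
import numpy as np, cv2
from scipy.spatial.transform import Rotation as R
np.set_printoptions(precision=4,suppress=True)
def snap(cam,name):
    p=robot.camera(cam); cv2.imwrite(f'pics/{name}.png',p['img'][:,:,::-1]); return p
def proj(p,X):
    X=np.atleast_2d(X); c=(p['world_to_cam']@np.c_[X,np.ones(len(X))].T)[:3]; u=p['mtx']@c; return (u[:2]/u[2]).T
def ray(p,uv,z):
    W=np.linalg.inv(p['world_to_cam']); d=W[:3,:3]@np.linalg.inv(p['mtx'])@np.array([uv[0],uv[1],1.]); o=W[:3,3]; return o+d*(z-o[2])/d[2]
E
python3 - <<'E'
from h import *
for cam in ('top','side'):
    p=snap(cam,cam+'0')
    print(cam,np.linalg.inv(p['world_to_cam'])[:3,3])
    for t in ['book_center','post_mid','mouth','home','station','tape_roll','label_roll']:
        for f in (robot.tip_of,):
            r=f(p,t); print(t,[(np.array(d['xyz']),round(d['p'],2)) for d in r[:2]])
o=robot.get_obs(); print(o['time'],o['position'],o['tool_rot'],R.from_quat(o['tool_rot']).as_matrix())
E
```

```text
top [ 0.4676 -0.0131  1.6801]
book_center [(array([ 0.4708, -0.0008,  0.0224]), 0.67)]
post_mid [(array([0.5566, 0.0473, 0.0124]), 0.52)]
mouth [(array([0.6976, 0.011 , 0.0066]), 0.74)]
home [(array([0.7679, 0.0205, 0.0184]), 0.6)]
station []
tape_roll [(array([ 0.6069, -0.1588,  0.0067]), 0.94)]
label_roll [(array([0.6003, 0.1527, 0.0053]), 0.52)]
side [0.3769 0.7067 0.971 ]
book_center [(array([0.4702, 0.0011, 0.0184]), 0.66)]
post_mid [(array([ 0.423 ,  0.4778, -0.0006]), 0.63), (array([0.5533, 0.051 , 0.0192]), 0.55)]
mouth [(array([0.6999, 0.0137, 0.0009]), 0.65), (array([0.6008, 0.1525, 0.0054]), 0.54)]
home [(array([0.7662, 0.0235, 0.0186]), 0.96)]
station [(array([ 0.7043,  0.0083, -0.0008]), 0.85)]
tape_roll [(array([ 0.6048, -0.158 ,  0.0054]), 0.95)]
label_roll [(array([0.6005, 0.155 , 0.006 ]), 0.56)]
0.8 [ 0.166  -0.6025  0.2446] [0.991 0.134 0.    0.   ] [[ 0.9641  0.2656  0.    ]
 [ 0.2656 -0.9641 -0.    ]
 [-0.      0.     -1.    ]]
```

View pics/top0.png

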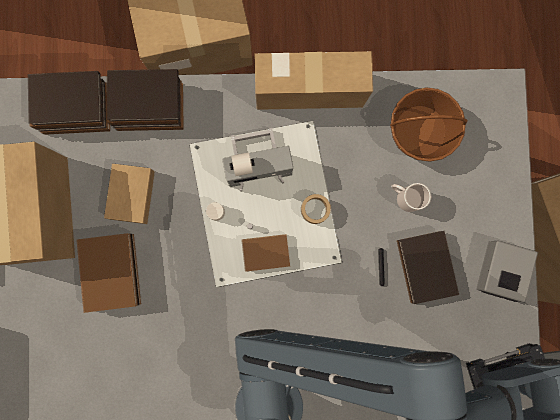

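View pics/side0.png

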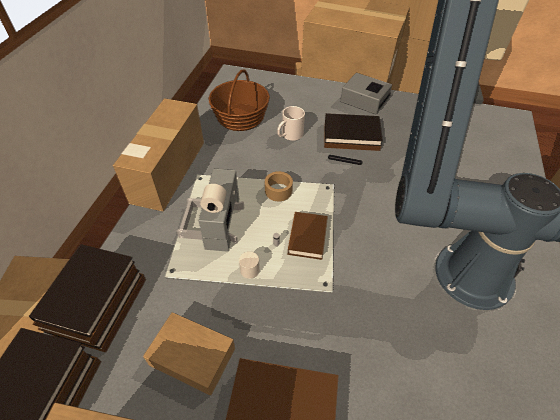

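The top view shows the plate with corners near (191,144), (314,122), (342,262) and (218,286), so the lane is yawed about +11°. The book is at (266,253), the post at (249,226), the label roll at (216,212) and the tape roll at (316,208). Next I'll refine the plate and book poses.

```bash
python3 - <<'E'
from h import *
p=robot.camera('top'); im=p['img']; hsv=cv2.cvtColor(im,cv2.COLOR_RGB2HSV)
# book top
m=cv2.inRange(hsv,(3,80,40),(20,255,200)); roi=np.zeros_like(m); roi[232:276,236:296]=255; m&=roi
c=max(cv2.findContours(m,0,2)[0],key=cv2.contourArea)
P=np.array([ray(p,u,0.033)[:2] for u in c[:,0,:].astype(float)],np.float32)
r=cv2.minAreaRect(P); print('book',r); print(cv2.boxPoints(r))
# plate: bright region, refine
g=cv2.inRange(hsv,(0,0,175),(60,60,255)); roi[:]=0; roi[115:295,182:350]=255; g&=roi
g=cv2.morphologyEx(g,cv2.MORPH_CLOSE,np.ones((9,9))); c=max(cv2.findContours(g,0,2)[0],key=cv2.contourArea)
P=np.array([ray(p,u,0.005)[:2] for u in c[:,0,:].astype(float)],np.float32)
r=cv2.minAreaRect(P); print('plate',r); print(cv2.boxPoints(r))
for yaw in (9,10,11):
    a=np.radians(yaw); print(yaw,np.array(r[0])+0.07*np.array([np.cos(a),np.sin(a)]))
x=cv2.resize(im[110:300,180:352],None,fx=3.1,fy=3.1,interpolation=cv2.INTER_CUBIC); cv2.imwrite('pics/crop.png',x[:,:,::-1])
E
```

```text
book ((0.4737916886806488, -0.0011023879051208496), (0.09990175068378448, 0.13848289847373962), 5.321805477142334)
[[ 0.4176  0.0632]
 [ 0.4305 -0.0747]
 [ 0.5299 -0.0654]
 [ 0.5171  0.0725]]
plate ((0.6322470903396606, -0.00021451711654663086), (0.46055254340171814, 0.39984259009361267), 9.699697494506836)
[[ 0.3716  0.1581]
 [ 0.4389 -0.2361]
 [ 0.8929 -0.1585]
 [ 0.8255  0.2356]]
9 [0.7014 0.0107]
10 [0.7012 0.0119]
11 [0.701  0.0131]
```

View pics/crop.png

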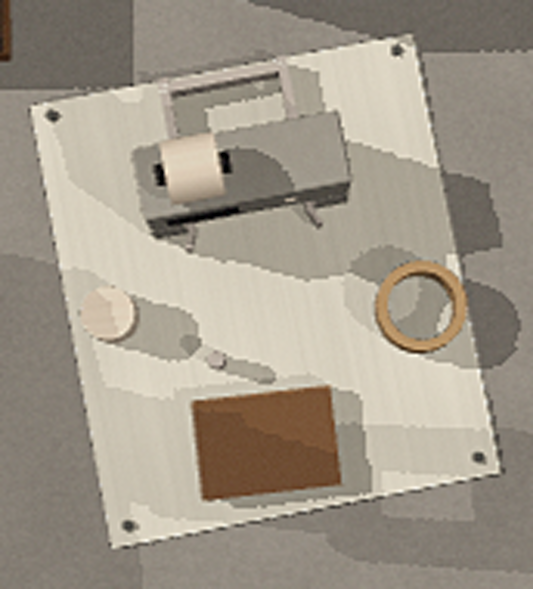

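The plate fit gives yaw 9.7° and the mouth at (0.7012, 0.0116). The predicted post at (0.558, 0.048) agrees with the network's (0.5566, 0.0473). The book is at (0.4738, -0.0011) with its long axis at 95.3°, so the post is 41 mm left of its middle with a 29 mm gap.

My plan is to press two spread fingers on the book's rear side, with the post between them, and rotate the tool about the post.

```bash
cat >> h.py <<'E'
yaw=np.radians(9.7); M=np.array([.7012,.0116]); C,S=np.cos(yaw),np.sin(yaw); RS=np.array([[C,-S],[S,C]])
def s2w(xs,ys): return M+RS@np.array([xs,ys])
def w2s(P): return RS.T@(np.array(P)[:2]-M)
def down(deg,lean=0): # tool x heads to deg; lean tips fingers forward along tool x heading
    return R.from_euler('z',deg,degrees=True)*R.from_euler('x',180,degrees=True)*R.from_euler('y',lean,degrees=True)
def rel(targets):
    o=robot.get_obs(); p=o['position']; r=R.from_quat(o['tool_rot'])
    print('t',o['time'],'p',np.array(p),'F',np.array(o['ft_force']))
    for P,Q in targets:
        print(np.round(np.r_[r.inv().apply(np.array(P)-p)*1000,(r.inv()*Q).as_rotvec(degrees=True)],1))
def book(cam='top',tag=None):
    p=robot.camera(cam); im=p['img']; hsv=cv2.cvtColor(im,cv2.COLOR_RGB2HSV)
    m=cv2.inRange(hsv,(3,80,40),(20,255,200)); roi=np.zeros_like(m)
    uv=proj(p,[[*s2w(a,b),.033] for a,b in ((-.3,-.09),(-.3,.1),(0.02,.1),(0.02,-.09))]).astype(int)
    cv2.fillConvexPoly(roi,uv,255); m&=roi
    c=max(cv2.findContours(m,0,2)[0],key=cv2.contourArea)
    P=np.array([w2s(ray(p,u,0.033)) for u in c[:,0,:].astype(float)],np.float32)
    print('book station frame',cv2.minAreaRect(P))
    if tag: cv2.imwrite(f'pics/{tag}.png',im[:,:,::-1])
    return p
E
python3 - <<'E'
from h import *
print(down(5.3).as_matrix(), down(5.3,30).apply([0,0,1]))
rel([([.42,-.30,.2],down(5.3)),([.388,.007,.2],down(5.3)),([.388,.007,.035],down(5.3))])
E
```

```text
[[ 0.9957  0.0924  0.    ]
 [ 0.0924 -0.9957 -0.    ]
 [-0.      0.     -1.    ]] [ 0.4979  0.0462 -0.866 ]
t 0.85 p [ 0.166  -0.6025  0.2446] F [-0.9052 -0.8935 -0.6917]
[ 325.2 -224.2   44.6    0.     0.    10.1]
[ 375.9 -528.7   44.5    0.     0.    10.1]
[ 375.9 -528.7  209.5    0.     0.    10.1]
```

Call:
{"fn": "move_arm", "kwargs": {"series": "325 -224 45 0 0 10;325 -224 45 0 0 10;325 -224 45 0 0 10;325 -224 45 0 0 10;325 -224 45 0 0 10;325 -224 45 0 0 10;325 -224 45 0 0 10;325 -224 45 0 0 10", "jaw": 0.85}}

```text
time: 1.52
position: [0.38, -0.3474, 0.2069]
tool_rot: [0.999, 0.047, 0.0, 0.0]
ft_force: [0.5, -1.4, -0.5]
grip_width: 0.0738
grip_force: 0.0
```

```bash
python3 - <<'E'
from h import *
rel([([.388,.007,.2],down(5.3)),([.388,.007,.035],down(5.3))])
E
```

```text
t 1.5167 p [ 0.38   -0.3474  0.2069] F [ 0.4946 -1.3646 -0.5077]
[  41.1 -352.1    6.7    0.    -0.     0.1]
[  41.  -352.2  171.7    0.    -0.     0.1]
```

Call:
{"fn": "move_arm", "kwargs": {"series": "41 -350 7 0 0 0;41 -350 7 0 0 0;41 -350 7 0 0 0;41 -350 7 0 0 0;41 -350 7 0 0 0;41 -350 7 0 0 0;41 -350 7 0 0 0;41 -350 7 0 0 0"}}

```text
time: 2.18
position: [0.3864, -0.014, 0.2005]
tool_rot: [0.999, 0.047, 0.001, 0.0]
ft_force: [1.1, 0.5, 0.3]
grip_width: 0.0741
grip_force: 0.0
```

Call:
{"fn": "move_arm", "kwargs": {"series": "0 0 40 0 0 0;0 0 80 0 0 0;0 0 80 0 0 0;0 0 80 0 0 0"}}

```text
time: 2.52
position: [0.3851, -0.0151, 0.1186]
tool_rot: [0.999, 0.047, -0.003, -0.001]
ft_force: [0.1, 0.6, -0.1]
grip_width: 0.0741
grip_force: 0.0
```

```bash
python3 - <<'E'
from h import *
print(robot.get_obs()['q'])
rel([([.388,.007,.12],down(5.3)),([.388,.007,.035],down(5.3))])
E
```

```text
[-0.3313  0.4753  2.13   -0.0001  0.5437  1.1447]
t 2.5167 p [ 0.3851 -0.0151  0.1186] F [ 0.1271  0.5671 -0.1394]
[  5.  -21.7  -1.4  -0.2   0.4   0.1]
[  5.6 -21.5  83.6  -0.2   0.4   0.1]
```

Call:
{"fn": "move_arm", "kwargs": {"series": "5 -21 0 0 0 0;5 -21 30 0 0 0;5 -21 60 0 0 0;5 -21 83 0 0 0;5 -21 83 0 0 0;5 -21 83 0 0 0;5 -21 83 0 0 0"}}

```text
time: 3.1
position: [0.3911, 0.0047, 0.0395]
tool_rot: [0.999, 0.046, 0.002, 0.001]
ft_force: [-0.1, -0.9, -0.0]
grip_width: 0.0737
grip_force: 0.0
```

```bash
python3 - <<'E'
from h import *
book(tag='a')
rel([([.388,.007,.035],down(5.3))])
E
```

```text
book station frame ((-0.225962296128273, 0.02591131255030632), (0.13829803466796875, 0.09919849783182144), 85.7726058959961)
t 3.15 p [0.391  0.0048 0.0395] F [-0.8109 -0.3733  0.2101]
[-2.8 -2.4  4.5  0.1 -0.3  0. ]
```

View pics/a.png

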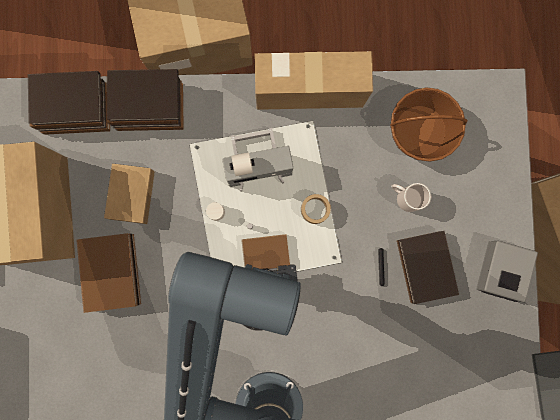

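The arm covers the rear of the plate at (265,265), but the book at (266,252) is unmoved. Next I push it forward to the post.

```bash
cat >> h.py <<'E'
def clamp(phi,d=.1185,u=-.025,z=.036):
    a=np.radians(phi); P=np.array([.558,.048])-d*np.array([np.cos(a),np.sin(a)])+u*np.array([-np.sin(a),np.cos(a)]); return [*P,z]
E
python3 - <<'E'
from h import *
rel([(clamp(5.3),down(5.3))])
E
```

```text
t 3.15 p [0.391  0.0048 0.0395] F [-0.8109 -0.3733  0.2101]
[51.7 -2.5  3.8  0.1 -0.3  0. ]
```

Call:
{"fn": "move_arm", "kwargs": {"series": "10 -2 4 0 0 0;18 -2 4 0 0 0;24 -2 4 0 0 0;30 -2 4 0 0 0;36 -2 4 0 0 0;42 -2 4 0 0 0;47 -2 4 0 0 0;50 -2 4 0 0 0"}}

```text
time: 3.82
position: [0.4381, 0.0126, 0.033]
tool_rot: [0.999, 0.048, -0.002, -0.0]
ft_force: [-6.1, -2.3, 1.8]
grip_width: 0.0747
grip_force: 3.4
```

```bash
python3 - <<'E'
from h import *
rel([(clamp(p,.1175),down(p)) for p in (5.3,9,13,17,21,25,29,33,37)])
E
```

```text
t 3.8167 p [0.4381 0.0126 0.033 ] F [-6.0577 -2.3294  1.8387]
[ 5.1  0.9 -3.  -0.   0.2  0.2]
[ 7.   8.4 -3.1 -0.1  0.2 -3.5]
[ 9.5 16.4 -3.1 -0.1  0.2 -7.5]
[ 12.6  24.2  -3.1  -0.1   0.2 -11.5]
[ 16.2  31.8  -3.1  -0.1   0.2 -15.5]
[ 20.3  39.1  -3.1  -0.1   0.2 -19.5]
[ 25.   46.   -3.2  -0.1   0.2 -23.5]
[ 30.1  52.7  -3.2  -0.1   0.2 -27.5]
[ 35.6  59.   -3.2  -0.1   0.2 -31.5]
```

Call:
{"fn": "move_arm", "kwargs": {"series": "3 8 -1 0 0 -3.5;6 16 -1 0 0 -7.5;9 24 -1 0 0 -11.5;13 32 -1 0 0 -15.5;17 39 -1 0 0 -19.5;22 46 -1 0 0 -23.5;27 53 -1 0 0 -27.5;33 59 -1 0 0 -31.5"}}

```text
time: 4.48
position: [0.4732, -0.0428, 0.0333]
tool_rot: [0.948, 0.32, -0.004, -0.003]
ft_force: [-7.3, -2.2, -0.2]
grip_width: 0.0741
grip_force: 3.8
```

```bash
python3 - <<'E'
from h import *
p=book(tag='b')
o=robot.get_obs(); print(R.from_quat(o['tool_rot']).as_euler('zyx',degrees=True),o['q'])
rel([(clamp(p,.1175),down(p)) for p in (37,41,45,49,53,57,61,65,69)])
E
```

```text
book station frame ((-0.16069395840168, 0.00531923770904541), (0.07551475614309311, 0.13904571533203125), 28.229597091674805)
[ -37.5099   -0.5725 -179.9472] [-0.3263  0.7181  1.9449 -0.005   0.4884  0.5942]
t 4.5333 p [ 0.4741 -0.044   0.0333] F [-9.5369 -6.5862  1.9016]
[ 4.8  2.1 -2.7 -0.4  0.4  0.5]
[ 6.7 10.2 -2.8 -0.4  0.4 -3.5]
[ 9.3 18.2 -2.9 -0.4  0.4 -7.5]
[ 12.3  26.   -2.9  -0.4   0.4 -11.5]
[ 15.9  33.6  -3.   -0.4   0.4 -15.5]
[ 20.1  40.9  -3.1  -0.5   0.4 -19.5]
[ 24.7  47.9  -3.2  -0.5   0.3 -23.5]
[ 29.8  54.5  -3.3  -0.5   0.3 -27.5]
[ 35.4  60.8  -3.4  -0.5   0.3 -31.5]
```

View pics/b.png

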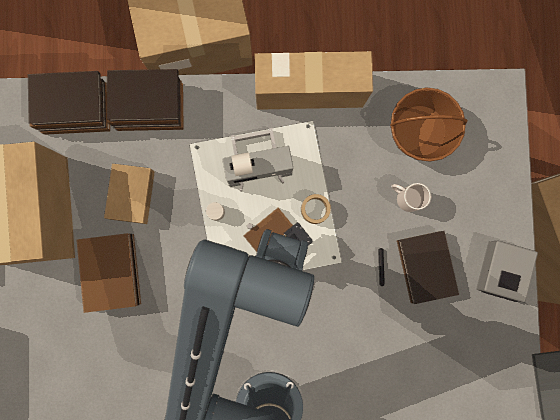

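The book is following the tool and is rotated about 28°. It is pressed on the post with about 10 N, and its front corner at (285,208) is clear of the tape roll. Continuing.

Call:
{"fn": "move_arm", "kwargs": {"series": "3 8 -1 0 0 -3.5;6 16 -1 0 0 -7.5;9 24 -1 0 0 -11.5;12 32 -1 0 0 -15.5;16 39 -1 0 0 -19.5;21 46 -1 0 0 -23.5;26 53 -1 0 0 -27.5;31 59 -1 0 0 -31.5"}}

```text
time: 5.2
position: [0.5341, -0.0738, 0.034]
tool_rot: [0.824, 0.566, -0.004, -0.002]
ft_force: [-7.1, -9.7, -0.4]
grip_width: 0.0739
grip_force: 6.0
```

```bash
python3 - <<'E'
from h import *
p=book(tag='c')
o=robot.get_obs(); print(R.from_quat(o['tool_rot']).as_euler('zyx',degrees=True),o['q'],w2s(o['position']))
rel([(clamp(p,.1175),down(p)) for p in (69,73,77,81,85,89,93,96,98)])
E
```

```text
book station frame ((-0.1315513551235199, 0.0032403692603111267), (0.07852444797754288, 0.1410668045282364), 60.7857551574707)
[-69.1781  -0.2812 179.7439] [-0.3421  0.7505  1.7817 -0.0102  0.6125  0.0297] [-0.1768 -0.0577]
t 5.25 p [ 0.5367 -0.075   0.0343] F [ -7.6144 -14.8977  -1.0441]
[ 5.   0.8 -1.7 -0.2  0.3  0.2]
[ 7.   9.  -1.8 -0.2  0.3 -3.8]
[ 9.6 16.9 -1.8 -0.2  0.3 -7.8]
[ 12.7  24.7  -1.9  -0.2   0.3 -11.8]
[ 16.3  32.3  -1.9  -0.2   0.3 -15.8]
[ 20.5  39.6  -1.9  -0.2   0.3 -19.8]
[ 25.2  46.5  -2.   -0.2   0.3 -23.8]
[ 29.   51.5  -2.   -0.2   0.3 -26.8]
[ 31.7  54.7  -2.1  -0.3   0.3 -28.8]
```

View pics/c.png

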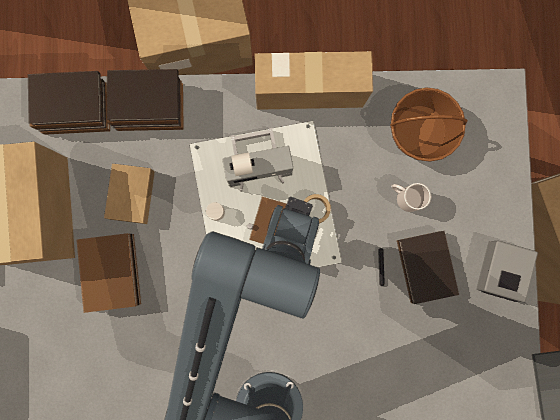

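About 60° is done and the book is still on the post. The tape roll at (318,207) looks unmoved. I'll ease the press a little and finish the swing.

Call:
{"fn": "move_arm", "kwargs": {"series": "2 8 -1 0 0 -4;4 16 -1 0 0 -8;7 24 -1 0 0 -12;10 31 -1 0 0 -16;14 38 -1 0 0 -20;18 44 -1 0 0 -23.5;22 50 -1 0 0 -26.5;25 53 -1 0 0 -28.5"}}

```text
time: 5.92
position: [0.5978, -0.0686, 0.0361]
tool_rot: [0.662, 0.749, 0.0, 0.001]
ft_force: [-0.8, -1.3, -1.0]
grip_width: 0.0742
grip_force: 0.4
```

```bash
python3 - <<'E'
from h import *
p=book()
for t in ['tape_roll','book_center']: print(t,[(w2s(d['xyz']),d['p']) for d in robot.tip_of(p,t)[:1]])
o=robot.get_obs(); print(R.from_quat(o['tool_rot']).as_euler('zyx',degrees=True),o['q'],w2s(o['position']))
rel([(clamp(99.7,.1175),down(99.7))])
E
```

```text
book station frame ((-0.11333037912845612, 0.018752312287688255), (0.05929199978709221, 0.1361265778541565), 85.901123046875)
tape_roll [(array([-0.1237, -0.1492]), 0.54)]
book_center [(array([-0.1184, -0.0029]), 0.66)]
[-96.8605   0.0703 179.9791] [-0.2997  0.788   1.6318  0.      0.7205 -0.4194] [-0.1163 -0.0611]
t 6.0667 p [ 0.5968 -0.0682  0.036 ] F [-0.5829  0.2872 -0.4628]
[ 3.9  6.1  0.   0.1  0.  -2.8]
```

Call:
{"fn": "move_arm", "kwargs": {"series": "2 3 0 0 0 -1.5;4 6 0 0 0 -3;4 6 0 0 0 -3;-2 6 0 0 0 -3;-12 6 0 0 0 -3;-12 6 -20 0 0 -3;-12 6 -55 0 0 -3;-12 6 -90 0 0 -3"}}

```text
time: 6.73
position: [0.6021, -0.0795, 0.1256]
tool_rot: [0.644, 0.765, -0.001, -0.002]
ft_force: [0.5, 0.5, -0.4]
grip_width: 0.074
grip_force: 0.0
```

```bash
python3 - <<'E'
from h import *
o=robot.get_obs(); th=30
q=down(9.7,th)
# contact corner = tcp+22z+9.5x
def lean(xs,ys,low):
    off=q.apply([.0095,0,.022]); lowo=q.apply([-.0095,0,.022])
    P=s2w(xs,ys)-off[:2]; return [*P,.005+low-lowo[2]]
print(lean(0,0,.008),o['q'])
rel([([*s2w(-.26,-.02),.20],q),(lean(-.24,0,.14),q),(lean(-.24,0,.008),q)])
E
```

```text
[np.float64(0.6822476415141434), np.float64(0.00836041403655885), np.float64(0.03680255888325766)] [-0.3154  0.6574  1.5745  0.0007  0.9146 -0.4876]
t 6.7333 p [ 0.6021 -0.0795  0.1256] F [ 0.4589  0.4975 -0.3559]
[  53.7 -147.1  -73.6  -23.9   23.5   87.8]
[  73.6 -146.2  -42.4  -23.9   23.5   87.8]
[  73.2 -145.6   89.6  -23.9   23.5   87.8]
```

Call:
{"fn": "move_arm", "kwargs": {"series": "0 0 -40 0 0 0;20 -40 -74 0 0 7;54 -147 -74 -24 23.5 88;54 -147 -74 -24 23.5 88;54 -147 -74 -24 23.5 88;54 -147 -74 -24 23.5 88;54 -147 -74 -24 23.5 88;54 -147 -74 -24 23.5 88", "jaw": 0.5}}

```text
time: 7.4
position: [0.4487, -0.0516, 0.2008]
tool_rot: [0.888, 0.437, 0.139, -0.01]
ft_force: [-0.1, -0.1, -0.1]
grip_width: 0.044
grip_force: 0.0
```

```bash
cat >> h.py <<'E'
def lean(xs,ys,low,th=30):
    q=down(9.7,th); off=q.apply([.0095,0,.022]); lowo=q.apply([-.0095,0,.022])
    return ([*(s2w(xs,ys)-off[:2]),.005+low-lowo[2]],q)
E
python3 - <<'E'
from h import *
book(); rel([lean(-.24,0,.1)])
E
```

```text
book station frame ((-0.11346904188394547, 0.00012043118476867676), (0.13952156901359558, 0.09930475056171417), 0.719241738319397)
t 7.45 p [ 0.4474 -0.0512  0.2001] F [-0.5156  1.5559 -0.6389]
[ -4.6 -20.4  70.8 -10.9  12.2  40.7]
```

The book is now lengthwise: 0.7° off the lane, on the centre line, with its near end at xs = -0.183. Next I lean the tool and bring it down behind the book.

Call:
{"fn": "move_arm", "kwargs": {"series": "-5 -20 71 -11 12 40.5;-5 -20 71 -11 12 40.5;-5 -20 71 -11 12 40.5;-5 -20 71 -11 12 40.5;-5 -20 71 -11 12 40.5;-5 -20 71 -11 12 40.5;-5 -20 71 -11 12 40.5;-5 -20 71 -11 12 40.5"}}

```text
time: 8.12
position: [0.4487, -0.0329, 0.1287]
tool_rot: [0.961, 0.106, 0.254, -0.02]
ft_force: [-0.4, 0.2, -0.0]
grip_width: 0.0432
grip_force: 0.0
```

```bash
python3 - <<'E'
from h import *
print(robot.get_obs()['q']); rel([lean(-.22,0,.008),lean(-.19,0,.008)])
E
```

```text
[-0.5445  0.5235  2.3266  1.8656  0.3513 -1.0095]
t 8.1167 p [ 0.4487 -0.0329  0.1287] F [-0.3768  0.1954 -0.018 ]
[-30.3  -1.9  88.4  -0.6   0.5   2.8]
[ -4.2  -0.5 103.2  -0.6   0.5   2.8]
```

Call:
{"fn": "move_arm", "kwargs": {"series": "-30 -2 30 0 0 2.5;-30 -2 55 -0.5 0.5 2.5;-30 -2 75 -0.5 0.5 2.5;-30 -2 88 -0.5 0.5 2.5;-30 -2 88 -0.5 0.5 2.5;-30 -2 88 -0.5 0.5 2.5"}}

```text
time: 8.62
position: [0.4648, -0.0277, 0.0363]
tool_rot: [0.962, 0.086, 0.256, -0.023]
ft_force: [-0.1, 0.2, 0.8]
grip_width: 0.0435
grip_force: 0.0
```

```bash
python3 - <<'E'
from h import *
book(tag='d'); p=snap('side','e'); print(robot.get_obs()['q']); rel([lean(x,0,.008) for x in (-.22,-.19,-.1,-.02,-.01,0)])
E
```

```text
book station frame ((-0.08956155180931091, 0.0003817752003669739), (0.09281694144010544, 0.09896776080131531), 0.48920270800590515)
[-0.5036  0.8248  2.3363  2.4837  0.5375 -1.5981]
t 8.7167 p [ 0.4644 -0.0278  0.0382] F [ 0.1119 -0.196   1.3704]
[ 0.   1.   1.6 -0.2  0.1  0.5]
[26.   1.3 16.6 -0.2  0.1  0.5]
[104.    2.1  61.5  -0.2   0.1   0.5]
[173.3   2.8 101.4  -0.2   0.1   0.5]
[182.    2.8 106.3  -0.2   0.1   0.5]
[190.7   2.9 111.3  -0.2   0.1   0.5]
```

View pics/e.png

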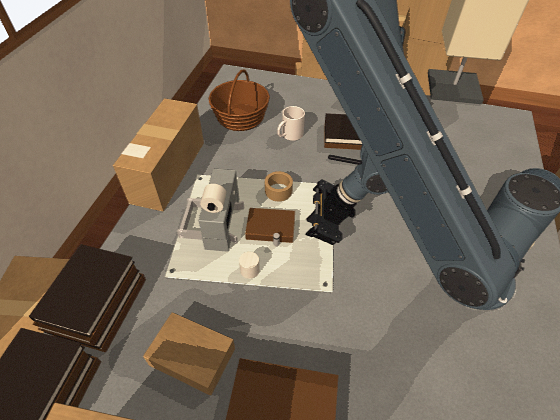

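The side view shows the leaned gripper at (325,212) just behind the book's near end at (295,225), with the book lined up with the mouth. Pushing forward.

Call:
{"fn": "move_arm", "kwargs": {"series": "17 1 10 0 0 0.5;28 1 16 0 0 0.5;38 1.5 22 0 0 0.5;48 1.5 28 0 0 0.5;59 2 34 0 0 0.5;69 2 40 0 0 0.5;80 2 46 0 0 0.5;90 2 52 0 0 0.5"}}

```text
time: 9.38
position: [0.5671, -0.0119, 0.0395]
tool_rot: [0.963, 0.082, 0.257, -0.022]
ft_force: [-0.8, -0.6, -0.0]
grip_width: 0.0439
grip_force: 0.6
```

```bash
python3 - <<'E'
from h import *
book(); print(robot.get_obs()['q']); rel([lean(x,0,.009) for x in (-.1,-.05,-.02,-.01,0,.003)])
E
```

```text
book station frame ((-0.055657897144556046, -0.000645708292722702), (0.09980455040931702, 0.11950722336769104), 89.9045639038086)
[-0.3442  0.778   2.0707  2.1729  0.3055 -1.0788]
t 9.4333 p [ 0.5703 -0.0119  0.0402] F [2.1816 0.1417 0.2746]
[10.7 -1.1  9.  -0.  -0.2  0.1]
[53.9 -1.  34.2 -0.  -0.2  0.1]
[79.8 -1.  49.3 -0.  -0.2  0.1]
[88.5 -1.  54.3 -0.  -0.2  0.1]
[97.1 -1.  59.4 -0.  -0.2  0.1]
[99.7 -1.  60.9 -0.  -0.2  0.1]
```

Call:
{"fn": "move_arm", "kwargs": {"series": "10 0 7 0 0 0;21 -0.5 13 0 0 0;32 -1 19 0 0 0;43 -1 26 0 0 0;54 -1 33 0 0 0;65 -1 39 0 0 0;76 -1 46 0 0 0;83 -1 50 0 0 0"}}

```text
time: 10.1
position: [0.6627, 0.0053, 0.0371]
tool_rot: [0.963, 0.082, 0.258, -0.023]
ft_force: [-2.2, -0.5, -0.1]
grip_width: 0.0432
grip_force: 0.5
```

```bash
python3 - <<'E'
from h import *
p=snap('side','f'); print(robot.get_obs()['q']); rel([lean(x,0,.009) for x in (-.01,-.005,0,.003)])
for t in ('book_center','home','mouth'): print(t,[(w2s(d['xyz']),d['xyz'][2],d['p']) for d in robot.tip_of(p,t)[:1]])
x=cv2.resize(p['img'][150:300,150:380],None,fx=3.4,fy=3.4,interpolation=cv2.INTER_CUBIC); cv2.imwrite('pics/f2.png',x[:,:,::-1])
E
```

```text
[-0.2494  0.8066  1.8335  1.4989  0.2072 -0.2942]
t 10.15 p [0.6643 0.0054 0.0375] F [ 1.0801 -0.4049  0.2012]
[ 7.2  0.1  3.8 -0.1 -0.1  0. ]
[11.6  0.1  6.3 -0.1 -0.1  0. ]
[15.9  0.1  8.9 -0.1 -0.1  0. ]
[18.5  0.1 10.4 -0.1 -0.1  0. ]
book_center []
home []
mouth [(array([-0.0006,  0.0004]), 0.0014, 0.89)]
```

View pics/f2.png

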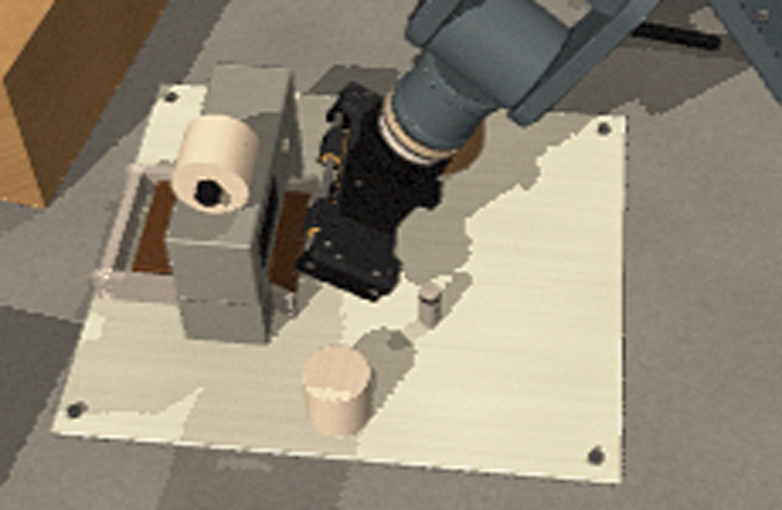

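The book is under the head, with its far end visible at crop (150,230) just short of the backstop at (125,230). I'll creep forward and watch the force.

Call:
{"fn": "move_arm", "kwargs": {"series": "4 0 2 0 0 0;7 0 4 0 0 0;9 0 5 0 0 0;11 0 6 0 0 0;13 0 7 0 0 0;13 0 7 0 0 0"}}

```text
time: 10.8
position: [0.677, 0.008, 0.0355]
tool_rot: [0.963, 0.081, 0.257, -0.023]
ft_force: [-0.9, 0.1, -1.0]
grip_width: 0.0435
grip_force: 0.4
```

Call:
{"fn": "move_arm", "kwargs": {"series": "1 0 0.6 0 0 0;2 0 1.2 0 0 0;3 0 1.7 0 0 0;4 0 2.3 0 0 0;4 0 2.3 0 0 0"}}

```text
time: 11.22
position: [0.6791, 0.0087, 0.0346]
tool_rot: [0.963, 0.081, 0.255, -0.023]
ft_force: [-8.4, -2.3, 4.4]
grip_width: 0.0436
grip_force: 4.2
```

```bash
python3 - <<'E'
from h import *
o=robot.get_obs(); q=R.from_quat(o['tool_rot']); print('contact',w2s(np.array(o['position'])+q.apply([.0095,0,.022])))
rel([lean(x,0,.009) for x in (0,.003,.006)])
E
```

```text
contact [-0.0031  0.0009]
t 11.2167 p [0.6791 0.0087 0.0346] F [-8.4396 -2.2784  4.4242]
[ 4.3  0.8 -1.3 -0.1  0.4 -0.1]
[ 6.9  0.8  0.2 -0.1  0.4 -0.1]
[ 9.5  0.8  1.7 -0.1  0.4 -0.1]
```

The force jumped to 8 N at xs ≈ -3 mm, which fits the backstop. One small press will confirm it, then I'll back off.

Call:
{"fn": "move_arm", "kwargs": {"series": "1 0 0 0 0 0;2 0 0 0 0 0;2 0 0 0 0 0;2 0 0 0 0 0"}}

```text
time: 11.55
position: [0.6793, 0.0088, 0.0347]
tool_rot: [0.964, 0.081, 0.254, -0.023]
ft_force: [-10.7, -3.5, 2.4]
grip_width: 0.0434
grip_force: 5.6
```

```bash
python3 - <<'E'
from h import *
o=robot.get_obs(); q=R.from_quat(o['tool_rot']); print('contact',w2s(np.array(o['position'])+q.apply([.0095,0,.022])),o['ft_force'])
rel([lean(x,0,z) for x,z in ((-.06,.012),(-.09,.012))])
E
```

```text
contact [-0.003   0.0009] [-10.7411  -3.478    2.429 ]
t 11.55 p [0.6793 0.0088 0.0347] F [-10.7411  -3.478    2.429 ]
[-46.7   0.9 -33.4  -0.1   0.5  -0.1]
[-72.9   1.  -48.2  -0.1   0.5  -0.1]
```

Call:
{"fn": "move_arm", "kwargs": {"series": "-8 0 -6 0 0 0;-17 0 -12 0 0 0;-26 0 -18 0 0 0;-26 0 -50 0 0 0;-26 0 -90 0 0 0;-26 0 -130 0 0 0;-26 0 -160 0 0 0;-26 0 -160 0 0 0"}}

```text
time: 12.22
position: [0.5821, -0.0089, 0.1668]
tool_rot: [0.962, 0.082, 0.259, -0.022]
ft_force: [0.2, -0.8, 0.3]
grip_width: 0.0436
grip_force: 0.0
```

```bash
python3 - <<'E'
from h import *
t=robot.camera('top'); p=snap('side','g'); print(robot.get_obs()['position'],robot.get_obs()['ft_force'])
for pp in (t,p):
  for n in ('book_center','home','tape_roll','label_roll'): print(n,[(w2s(d['xyz']),d['p']) for d in robot.tip_of(pp,n)[:1]])
x=np.vstack([cv2.resize(p['img'][160:270,160:300],None,fx=4,fy=2.6,interpolation=cv2.INTER_CUBIC),cv2.resize(t['img'][120:230,200:340],None,fx=4,fy=2.6,interpolation=cv2.INTER_CUBIC)]); cv2.imwrite('pics/g2.png',x[:,:,::-1])
# expected edges in the side image
print('side px: near end top, far end top (home)',proj(p,[[*s2w(0,0),.033],[*s2w(0,.05),.033],[*s2w(.14,.0),.033]]))
E
```

```text
[ 0.5833 -0.0088  0.1638] [ 0.2273 -0.6654 -1.0087]
book_center [(array([ 0.0648, -0.0028]), 0.62)]
home [(array([0.0664, 0.0008]), 0.94)]
tape_roll [(array([-0.1218, -0.1522]), 0.9)]
label_roll [(array([-0.0776,  0.1563]), 0.5)]
book_center [(array([0.0684, 0.0013]), 0.61)]
home [(array([-0.1512, -0.4539]), 0.32)]
tape_roll [(array([-0.1213, -0.1519]), 0.64)]
label_roll [(array([-0.0742,  0.1571]), 0.76)]
side px: near end top, far end top (home) [[231.8685 217.5214]
 [228.9953 230.835 ]
 [185.884  213.9002]]
```

View pics/g2.png

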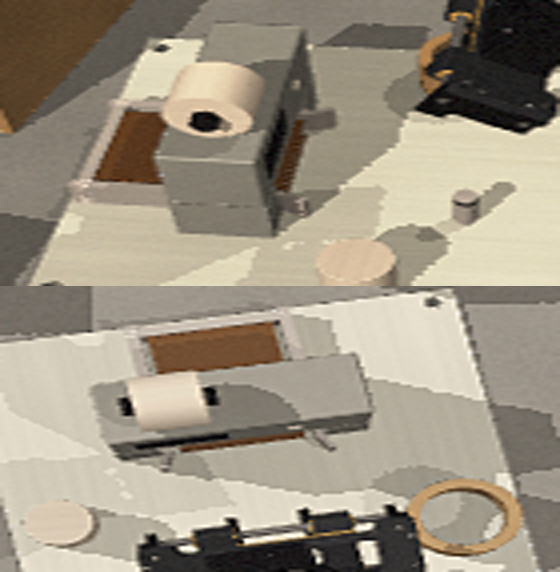

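The picture shows the book filling the rails up to the backstop, with its near end flush with the head's front. The networks put the book centre within about 2 mm of home, and the rolls are unmoved. The tool is clear, so I'm handing in.

```bash
python3 -c "
from rig import robot
print(robot.hand_in())"
```

```text
the job is handed in; nothing more can be done
None
```

I swung the book round on the post, slid it under the head until it stopped firmly against the backstop, backed the tool clear and handed in at about 12 s; the hand-in returned no verdict.

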